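Tip the weighed pigment stones from the scale scoop into the covered crock

TASK

The pigment stones in the scoop are weighed and belong in the stoneware crock. Take the lid off the crock and lay it flat in the middle of the round blue rubber mat, then bring the loaded scoop over, hold its lip close above the mouth of the crock and tip it nose-down to about 45 degrees (not much steeper) until all three stones have slid in, spilling none. Bring the scoop level again and set it back in the middle of the scale's pan with the handle to the same side as before; leave everything else where it stands.

Things in the scene. Friction and masses are not known exactly. Their poses are not given: they have to be found in the camera images.
- scoop: Loose steel weighing scoop, wooden handle, 0.16 kg, level on the scale. Origin: centre of its underside; x to the open spout (no front wall), z up, handle along -x. Floor 3 mm thick from x = -45 (rear wall, 33 high) to +55 (lip), 76 wide, narrowing from x = +10 to 60 at the lip; side walls 33 high at the rear, 12 at the lip. Stones slide on its smooth floor once it is tipped about 25 degrees.
- lip (a point): Middle of the scoop's front lip, on top of the floor: 55 mm ahead of the scoop's origin, 3 mm above its underside. Axes as the scoop's.
- grip (a point): Middle of the scoop's handle, a dark wooden bar 16 mm wide (scoop's y: the width to grip), 13 thick (z), from x = -54 to -116 of the scoop. This point is 84 mm behind the scoop's origin, on the bar's centreline 26 mm above its underside. Axes as the scoop's.
- stone0: Ochre-yellow lump of pigment stone, about 25 x 22 x 17 mm, 20 g, loose in the scoop. Origin at its middle (7 mm above the scoop's floor at the start).
- stone1: Brick-red lump of pigment stone, about 23 x 24 x 16 mm, 20 g, loose in the scoop. Origin at its middle.
- stone2: Off-white lump of pigment stone, about 24 x 21 x 18 mm, 20 g, loose in the scoop. Origin at its middle.
- scale: Fixed white bench scale. Origin on the table under the centre of its square steel pan; z up. Housing x = -105 (sloping front with display) to +70 mm, 140 wide in y, 34 high. Pan 124 x 124 mm, top 48 above the table. The scoop starts with its spout towards about the scale's +y and its handle over the -y edge.
- pan (a point): Centre of the top of the scale's pan, 48 mm above the table.
- crock: Loose round white stoneware crock with a blue band, 0.9 kg, open at the top under its lid. Origin: centre of its underside; z up. 85 mm high, 120 outside diameter at the rim (100 at the foot), wall 6, inside diameter 108 at the rim and inner floor 8 above the table.
- mouth (a point): Centre of the crock's mouth, level with its rim, 85 mm above its underside.
- lid: Loose wooden lid of the crock, 0.16 kg. Origin: centre of its underside; z up. A plug 92 mm in diameter, 8 high, hangs in the mouth (inside diameter 108); over it a disc 126 in diameter, 9 thick, lies on the rim, so the closed lid's origin is 77 above the table. On the disc a neck 18 in diameter, up to 29 above the origin, then a knob 26 in diameter from 29 to 57.
- knob (a point): Middle of the lid's knob (26 mm diameter, 28 high), 43 mm above the lid's origin.
- mat: Fixed round dark-blue rubber mat, 136 mm in diameter, 5 thick, bare at the start; the lid goes here. Origin: centre of its underside on the table.
- brush_pot: Bystander: black pot 80 mm in diameter, 100 high, with five brushes that stand out to 250 above the table and lean up to 40 mm from the pot's axis. Origin: centre of its underside.
- ink_bottle: Bystander: small black ink bottle, 42 mm in diameter, 58 high. Origin: centre of its underside.
- medium_jar: Bystander: amber glass jar with brass cap, 58 mm in diameter, 85 high, standing behind the scale. Origin: centre of its underside.
- charcoal_tin: Bystander: flat grey tin 57 x 97 mm (x, y), 22 high, lying behind the crock. Origin: centre of its underside.
- eraser: Bystander: white eraser in a blue sleeve, 24 x 56 mm (x, y), 14 high. Origin: centre of its underside.
- tape_roll: Bystander: roll of paper tape lying flat, 84 mm in diameter, 24 high. Origin: centre of its underside.
- palette_knife: Bystander: palette knife lying flat, 200 mm long along its x, 12 high. Origin: on the table between handle and blade.
There are look-alikes about, which are no part of the job. What is meant by the lid is not purple, and is the smaller of those in its own colour.

How it is judged:
On the way, in this order (a step that is already met when the one before it is completed fails the run):
1. The lid lies flat in the middle of the rubber mat, released (horizontal distance between lid and mat below 0.03 m and height (world z) of lid below 0.012 m and angle between lid's own z axis and vertical below 0.08 rad and contact force between the fingers and lid below 0.1 N), for 0.2 s.
2. The scoop is lifted off the scale with all three stones in it (horizontal distance between each of stone0, stone1, stone2 and scoop below 0.045 m and z of stone0 in the frame of scoop between 0 and 0.05 m and z of stone1 in the frame of scoop between 0 and 0.05 m and z of stone2 in the frame of scoop between 0 and 0.05 m and height (world z) of scoop above 0.075 m), for 0.1 s.
3. The scoop is held nose-down at 33 to 57 degrees, its lip over the mouth of the crock and at most 60 mm above the rim (angle between scoop's own x axis and vertical between 2.1468 and 2.5658 rad and horizontal distance between lip and mouth below 0.055 m and z of lip in the frame of mouth below 0.06 m), for 0.4 s.
At the end, for the whole second after the job is handed in: Stones at rest in the crock; scoop level (4 degrees) on the scale, within 20 mm of the pan's middle, handle to the same side as before; lid flat on the rubber mat, centred within 30 mm; crock upright within 30 mm of its start; bystanders within 25 mm (horizontal distance between lid and mat below 0.03 m and height (world z) of lid below 0.012 m and angle between lid's own z axis and vertical below 0.08 rad and horizontal distance between each of stone0, stone1, stone2 and crock below 0.056 m and z of stone0 in the frame of crock between 0 and 0.07 m and linear speed of each of stone0, stone1, stone2 below 0.03 m/s and z of stone1 in the frame of crock between 0 and 0.07 m and z of stone2 in the frame of crock between 0 and 0.07 m and horizontal distance between scoop and pan below 0.02 m and height (world z) of scoop between 0.042 and 0.056 m and angle between scoop's own z axis and vertical below 0.07 rad and y of grip in the frame of scale below -0.06 m and linear speed of each of scoop, lid below 0.02 m/s and distance of crock from where it was at the start of the episode below 0.03 m and angle between crock's own z axis and vertical below 0.06 rad); the robot touches nothing.
It fails at once if A stone is spilt on the table ((height (world z) of stone0 below 0.022 m and horizontal distance between stone0 and crock above 0.065 m) or (height (world z) of stone1 below 0.022 m and horizontal distance between stone1 and crock above 0.065 m) or (height (world z) of stone2 below 0.022 m and horizontal distance between stone2 and crock above 0.065 m)).
It fails at once if The scoop is upended: tipped nose-down steeper than 68 degrees (angle between scoop's own x axis and vertical above 2.7578 rad).
It fails at once if A bystander is moved more than 25 mm or knocked over (distance of any of brush_pot, ink_bottle, medium_jar, charcoal_tin, eraser, tape_roll, palette_knife from where it was at the start of the episode above 0.025 m or angle between any of brush_pot, ink_bottle, medium_jar, charcoal_tin, eraser, tape_roll, palette_knife's own z axis and vertical above 0.35 rad).
It fails at once if The crock is tipped or dragged more than 30 mm (distance of crock from where it was at the start of the episode above 0.03 m or angle between crock's own z axis and vertical above 0.25 rad).
It also fails if it takes over 72 s, if anything falls off the work surface, if the arm or the gripper's body presses on something with over 40 N, if the wrist force passes 120 N, or if a joint passes its speed limit or range.

ROBOT

A 7-joint arm with a two-finger parallel gripper is mounted at the origin on the work surface. World frame = base frame: x ahead of the robot, y to its left, z up, the work surface at z = 0. Lengths are in m, angles in rad, forces in N, time in s.
With the tool pointing down it reaches from about 0.35 to 0.9 m from the base axis. Payload 19.9 kg.
Tool frame: the origin (TCP) lies between the finger pads; the fingertips stand 19 mm ahead of it and the grasp point (between the pads) is the TCP; z points along the fingers, y is the line along which they close (so a half turn about z gives the same grasp; the last joint's range is limited). The gripper opens to 85 mm and grips with 20 to 120 N. Pads are 22 mm wide; open, the fingers measure 114 mm over their backs; the gripper's body (76 mm by 85 mm) begins 54 mm behind the grasp point. The pads swing forward as they close: fully open they stand 13 mm farther back than shut.
Start: joints at [-0.042, 0.417, -0.01, 1.614, 0.005, 1.111, -0.053], TCP at [0.625, 0, 0.25] pointing down, gripper open.
Joint ranges: [-2.81, 2.81], [-0.39, 2.02], [-1.27, 1.25], [0.06, 2.57], [-1.19, 4.33], [0.19, 2], [-2.82, 2.82]. Speed limits (rad/s): [1.89, 1.89, 2.39, 2.39, 3.01, 3.01, 3.01].

INTERFACE

Orientations are given as [roll, pitch, yaw] about the fixed x, y, z axes, in that order (R = Rz(yaw) Ry(pitch) Rx(roll)).
In Python, from bench import sense, read_camera, close_job gives the robot as it stands.
- The arm moves only by the tool drive_tool, never from a script. Its argument "moves" is one flat list of numbers, 5 for each row, row after row: the shift along the tool's x, y, z each as a share of 0.5 m, from -1 to 1, then the turn about the tool's z as a share of 45 degrees, from -1 to 1, then the closure, from 0 (fully open) to 1 (shut). In form: [x, y, z, spin, jaw, x, y, z, spin, jaw, ...]. A call has 1 to 8 rows; each row is the pose to reach, as a shift and turn from the pose commanded when the call began, along the tool's axes at that moment; what a row does not reach only later rows make up. A row lasts 1/10 s, in which the tool goes at most 50 mm and 8.59 degrees, less where a joint would pass 70% of its speed; a pose out of reach is approached as far as the arm can. A call with a number of a shift or a turn outside -1 to 1 is refused whole. A call with a gripper value outside its range is refused whole. The fingers move at their own pace and stop on an object; "grip_force" is the grip in N (left out, the last holds). Time passes only in rows, so rows that repeat a pose let the fingers close. It gives the time, the measured TCP pose, the force, the opening and the grip force at its end, in the units of the state.
- sense(): the state, without advancing time (a new reading comes with each control period).
- read_camera(name): name is "scene" or "side" or "wrist"; returns a dict with "frame" (384x512x3 uint8, red, green, blue), "fx", "fy", "cx", "cy" (pixels), "R" (3x3) and "t" (3): a world point X has camera coordinates R X + t. Camera axes: x right, y down, z forward; pixel columns grow to the right and rows downward; lengths in m; the calibration is good to about 2 mm. The wrist camera is an equidistant fisheye: a pixel r from the principal point sees the ray r / f radians off the axis. A picture is of the moment at which its call begins. There is no depth.
- close_job(): hands the job in; it is judged then, once.
The state is a dict: "time_s": time; "joint_positions": joint angles; "dq": joint speeds; "effort": joint torques, N m; "position": TCP position; "tool_rot": TCP orientation; "contact_force": force on the tool from outside, world axes, zero at the start; "wrist_torque": the same for the moment, N m; "opening": finger opening in m; "gripper_force": force on a finger pad.
Only numpy, scipy, OpenCV 4.12 (cv2) and the standard library are available. Lean on these libraries where they do the work, as an engineer would, in place of code of your own. Each camera call takes 0.05 s, during which the arm holds its last target. There are 200 camera calls.

## Working session

There is one attempt and no reset: what is moved stays moved. The work goes in short steps, Python scripts to look and compute and a tool call to move; the robot and the scene stay as the last step left them, time stands still between calls to the robot, and variables do not carry over. Pictures are saved under pics/ and viewed, at most 10 in all, crops included, and the job is handed in when it is done.

Besides the shell and the picture viewer there is one more tool, called after "Emit:" in YAML: its name, and indented under it one key for each argument. drive_tool: Moves the arm, as the interface text tells. Shift numbers are shares of 0.5 m and turn numbers shares of 45 degrees, none past 1 either way. Its arguments: {"type":"object","properties":{"moves":{"type":"array","items":{"type":"number","minimum":-1,"maximum":1}},"grip_force":{"type":"number"}},"required":["moves"]}

```bash
mkdir -p pics; ls; python3 - <<'E'
from bench import *
import cv2,numpy as np
for n in ["scene","side"]:
    c=read_camera(n); cv2.imwrite(f"pics/{n}0.png",cv2.resize(c["frame"][:,:,::-1],(800,600),interpolation=cv2.INTER_CUBIC))
    print(n,c["fx"],c["cx"],c["cy"],np.round(-np.array(c["R"]).T@c["t"],3))
s=sense();print(s["position"],s["tool_rot"],s["time_s"])
E
```

```text
pics
scene 496.46610467699225 251.07592934285617 197.75047845920514 [ 1.414 -0.366  1.111]
side 465.75819393179177 255.98860650905652 185.77789358999595 [-0.181  0.787  0.951]
[6.24709388e-01 3.54309140e-06 2.49747274e-01] [-3.14051338e+00  8.49724757e-05  1.57078486e+00] 0.1
```

View pics/scene0.png

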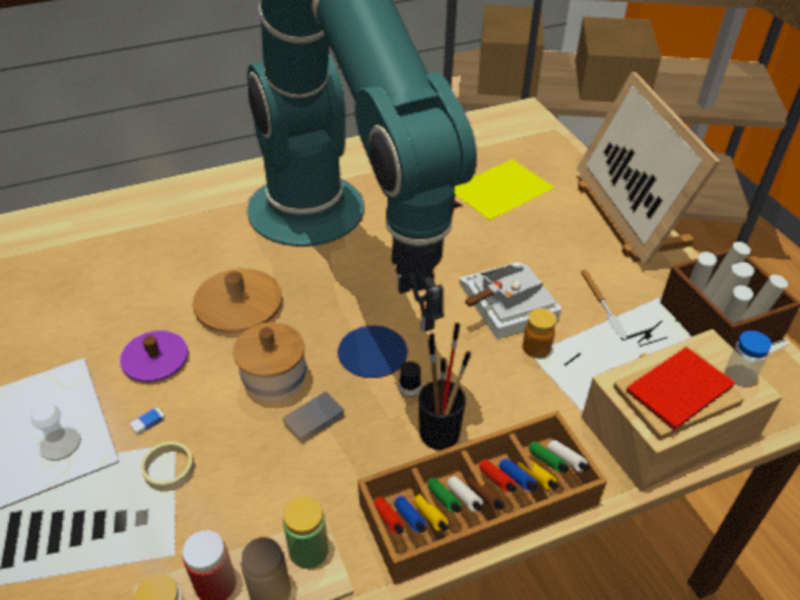

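View pics/side0.png

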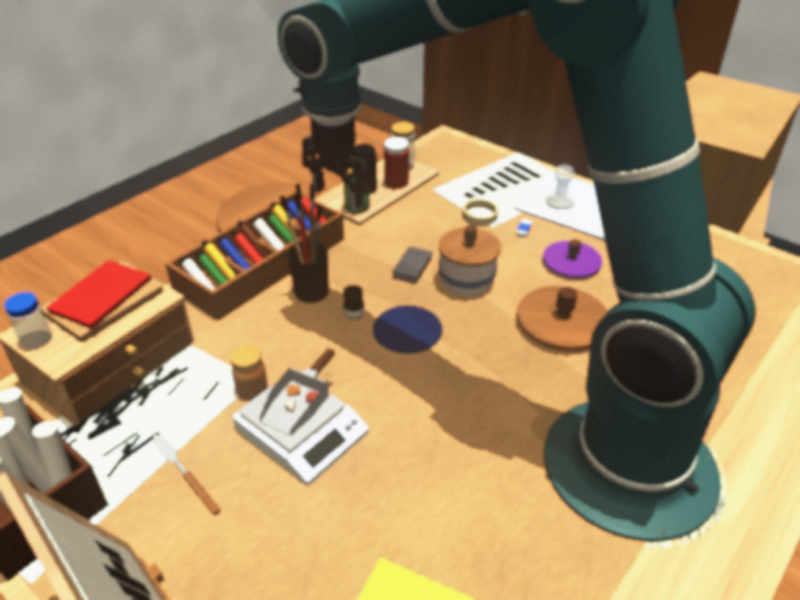

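The scene shows:
- The wooden lid is on the crock, with its knob at about (267,338) in the scene picture and (471,236) in the side picture.
- The mat is at (373,351) and (408,329).
- The scoop is on the scale, its handle tip at about (470,302) and (330,354), nose towards +y.
- The big wooden lid and the purple lid are decoys.

I'll take enlarged crops next.

```bash
cat > h.py <<'E'
import cv2,numpy as np
from bench import *
def ray(c,u,v):
    d=np.array(c["R"]).T@np.array([(u-c["cx"])/c["fx"],(v-c["cy"])/c["fy"],1]); return -np.array(c["R"]).T@np.array(c["t"]),d
def onz(c,u,v,z):
    o,d=ray(c,u,v); return o+d*(z-o[2])/d[2]
def proj(c,X):
    p=np.array(c["R"])@X+c["t"]; return p[0]/p[2]*c["fx"]+c["cx"],p[1]/p[2]*c["fy"]+c["cy"]
def tile(c,u0,v0,w=66,h=50,k=6):
    t=cv2.resize(c["frame"][v0:v0+h,u0:u0+w,::-1],(w*k,h*k),interpolation=cv2.INTER_CUBIC)
    for i in range(0,w,10): cv2.putText(t,str(u0+i),(i*k,9),0,.33,(0,0,0),1); cv2.line(t,(i*k,0),(i*k,h*k),(0,0,0) if 0 else (90,200,90),1)
    for i in range(0,h,10): cv2.putText(t,str(v0+i),(0,i*k+9),0,.33,(0,0,0),1); cv2.line(t,(0,i*k),(w*k,i*k),(90,200,90),1)
    return t
E
python3 - <<'E'
from h import *
a=read_camera("scene");b=read_camera("side")
cv2.imwrite("pics/t1.png",np.vstack([np.hstack([tile(a,140,205),tile(a,292,162)]),np.hstack([tile(b,268,140),tile(b,150,220)])]))
for c in (a,b):
    f=c["frame"].astype(int); m=((f[...,2]>f[...,0]+25)&(f[...,2]>f[...,1]+12)&(f.max(2)<140)).astype(np.uint8)
    n,l,s,ce=cv2.connectedComponentsWithStats(m)
    for i in np.argsort(-s[1:,4])[:3]+1: print(s[i],ce[i],onz(c,*ce[i],.005))
E
```

```text
[ 217  209   43   32 1099] [237.93812557 224.73248408] [ 0.4794981 -0.0190803  0.005    ]
[253 318  20  22 127] [261.92125984 329.37007874] [ 0.82892742 -0.091145    0.005     ]
[320 294  23  20 108] [331.5462963  305.01851852] [0.83231751 0.10417838 0.005     ]
[244 197  37  24 508] [264.80314961 206.77165354] [ 0.47468618 -0.03564017  0.005     ]
[  5 192  19  10  46] [ 15.13043478 198.60869565] [1.09317305 0.43080842 0.005     ]
[141 152  14  19  39] [146.66666667 159.33333333] [0.94062437 0.03544158 0.005     ]
```

View pics/t1.png

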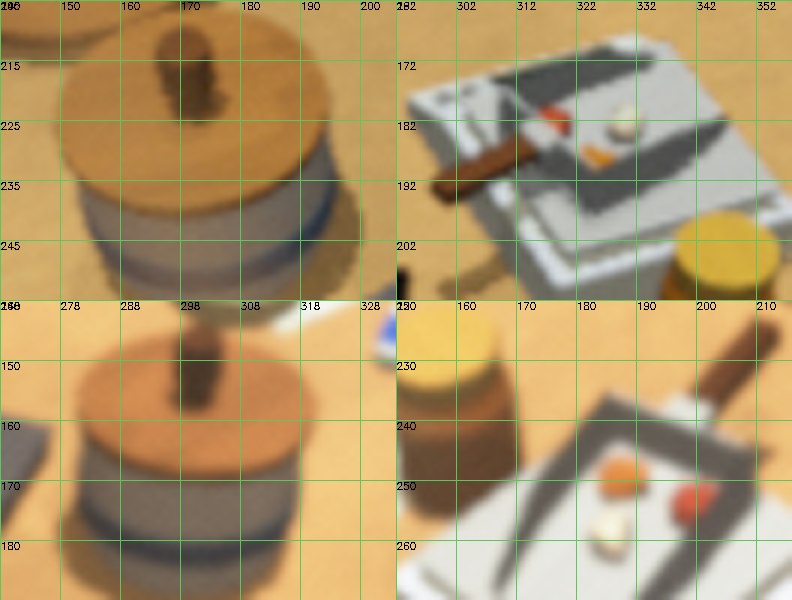

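The crop shows:
- Lid disc: spans u 149.5–194.5 in the scene view and 281–321 in the side view.
- Knob axis: about u 170–172 in the scene view and 300.5 in the side view.
- Handle: runs from (314,184) to its tip at (298.5,191) in the scene view, with the tip at (213,225) in the side view.

```bash
python3 - <<'E'
from h import *
from scipy.optimize import least_squares
a=read_camera("scene");b=read_camera("side")
def ext(c,x,y,r,z):
    t=np.linspace(0,6.283,181); P=np.array([proj(c,np.array([x+r*np.cos(k),y+r*np.sin(k),z])) for k in t]); return P
def res(p):
    A=np.r_[ext(a,*p,.063,.094),ext(a,*p,.063,.085)];B=np.r_[ext(b,*p,.063,.094),ext(b,*p,.063,.085)]
    return [A[:,0].min()-149.5,A[:,0].max()-194.5,A[:,1].max()-240.5,B[:,0].min()-281,B[:,0].max()-321,B[:,1].max()-169.5]
s=least_squares(res,[.48,-.15],diff_step=1e-3);print("crock",s.x,np.round(s.fun,1))
print("knobproj",proj(a,np.array([*s.x,.134])),proj(b,np.array([*s.x,.134])))
print("mat",onz(a,238.3,224.8,.005),onz(b,261.1,210.6,.005))
print("tip",onz(a,298.7,191,.0805),onz(b,213,225,.0805)); print("hfront",onz(a,314,184,.0805),onz(b,201,236,.0805))
c=read_camera("wrist");cv2.imwrite("pics/w0.png",c["frame"][:,:,::-1]);print(c["fx"],c["cx"],c["cy"],-np.array(c["R"]).T@c["t"],np.array(c["R"]))
E
```

```text
crock [ 0.4744709  -0.21282223] [-0.9  0.2  0.6 -0.4 -0.   1.7]
knobproj (np.float64(169.97257830291096), np.float64(211.60634811378688)) (np.float64(301.5373833572967), np.float64(146.1044601789233))
mat [ 0.48015992 -0.01817587  0.005     ] [ 0.47239358 -0.01517827  0.005     ]
tip [0.48561828 0.17433058 0.0805    ] [0.48274395 0.17505024 0.0805    ]
hfront [0.4756893  0.23080533 0.0805    ] [0.47822346 0.22458148 0.0805    ]
297.3186396354542 262.4000854502695 198.40599740885173 [0.62564066 0.07324269 0.37345603] [[ 9.99999775e-01 -5.47516939e-04 -3.86625035e-04]
 [-4.11914322e-04 -9.57052461e-01  2.89914500e-01]
 [-5.28753541e-04 -2.89914276e-01 -9.57052471e-01]]
```

```bash
python3 - <<'E'
from h import *
a=read_camera("scene");b=read_camera("side")
print("pot",onz(a,281,262,.05),onz(b,198,175,.05)); print("ink",onz(a,262,242,.03)); print("jar",onz(a,345,200,.085)); print("knife",onz(a,390,193,.01))
E
```

```text
pot [0.68628169 0.02491183 0.05      ] [0.69838281 0.02213428 0.05      ]
ink [0.58762698 0.01230331 0.03      ]
jar [0.57458704 0.28049562 0.085     ]
knife [0.53972388 0.4763159  0.01      ]
```

Emit:
drive_tool:
  moves: [0, 0, -0.1, 0, 0, -0.426, -0.3, -0.1, 0, 0, -0.426, -0.3, -0.1, 0, 0, -0.426, -0.3, -0.1, 0, 0, -0.426, -0.3, -0.1, 0, 0, -0.426, -0.3, -0.1, 0, 0, -0.426, -0.3, 0, 0, 0, -0.426, -0.3, 0.1, 0, 0]

```text
time_s: 1.25
position: [0.4743, -0.2155, 0.2016]
tool_rot: [3.138, 0.002, 1.567]
contact_force: [1.8, 0.4, -0.9]
opening: 0.0856
gripper_force: 0.0
```

Emit:
drive_tool:
  moves: [0, 0, 0.08, 0, 0, 0, 0, 0.148, 0, 0, 0, 0, 0.148, 0, 0, 0, 0, 0.148, 0, 0.9, 0, 0, 0.148, 0, 0.9, 0, 0, 0.148, 0, 0.9, 0, 0, 0.148, 0, 0.9, 0, 0, 0.148, 0, 0.9]
  grip_force: 40

```text
time_s: 2.05
position: [0.4756, -0.2132, 0.1286]
tool_rot: [3.14, 0.001, 1.571]
contact_force: [-1.8, 1.7, 11.5]
opening: 0.0246
gripper_force: 38.5
```

Emit:
drive_tool:
  moves: [0, 0, -0.08, 0, 0.9, 0, 0, -0.14, 0, 0.9, 0.1, 0.004, -0.14, 0, 0.9, 0.2, 0.004, -0.14, 0, 0.9, 0.3, 0.004, -0.14, 0, 0.9, 0.392, 0.004, -0.14, 0, 0.9, 0.392, 0.004, -0.08, 0, 0.9, 0.392, 0.004, 0, 0, 0.9]

```text
time_s: 2.85
position: [0.4783, -0.0155, 0.1284]
tool_rot: [3.137, -0.0, 1.574]
contact_force: [0.9, -0.8, -3.2]
opening: 0.0248
gripper_force: 40.2
```

Emit:
drive_tool:
  moves: [0, 0, 0.08, 0, 0.9, 0, 0, 0.11, 0, 0.9, 0, 0, 0.11, 0, 0.9]

```text
time_s: 3.15
position: [0.4758, -0.017, 0.0708]
tool_rot: [-3.138, 0.0, 1.571]
contact_force: [0.1, -0.0, -1.6]
opening: 0.0244
gripper_force: 40.0
```

```bash
python3 - <<'E'
from h import *
a=read_camera("scene");b=read_camera("side")
cv2.imwrite("pics/t2.png",np.vstack([np.hstack([tile(a,205,190),tile(a,145,205)]),np.hstack([tile(b,233,170),tile(b,150,230)])]))
print(sense()["position"],sense()["contact_force"])
E
```

```text
[ 0.47735158 -0.01700415  0.07309529] [ 0.71325166 -0.49234397 -0.85785839]
```

View pics/t2.png

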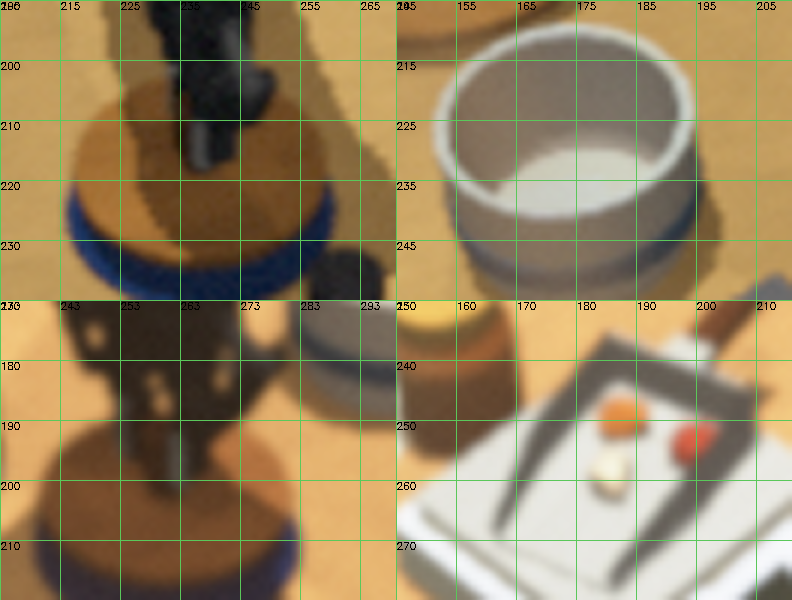

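The lid hangs centred above the mat. I'll lower it and release.

Emit:
drive_tool:
  moves: [0, 0, 0.016, 0, 0.9, 0, 0, 0.028, 0, 0.9, 0, 0, 0.03, 0, 0.9, 0, 0, 0.03, 0, 0.9]

```text
time_s: 3.65
position: [0.4769, -0.017, 0.0573]
tool_rot: [-3.141, 0.0, 1.571]
contact_force: [-0.5, 1.2, -1.8]
opening: 0.0247
gripper_force: 40.0
```

```bash
python3 - <<'E'
from h import *
a=read_camera("scene");b=read_camera("side")
L=(onz(b,166.5,269,.060)+onz(b,186,277,.060))/2; R=(onz(b,185,235.5,.081)+onz(b,211,246,.081))/2
print(onz(b,166.5,269,.060),onz(b,186,277,.060),onz(b,185,235.5,.081),onz(b,211,246,.081)); print(L,R,np.degrees(np.arctan2(*(L-R)[1::-1])))
n=(L-R)/np.linalg.norm(L-R);print("origin",R+n*.045,L-n*.055,"grip",R-n*.039)
t=np.linspace(0,6.283,181)
from scipy.optimize import least_squares
def res(p):
    A=np.array([proj(a,np.array([p[0]+.06*np.cos(k),p[1]+.06*np.sin(k),.085])) for k in t]);return [A[:,0].min()-151,A[:,0].max()-195,A[:,1].min()-209,A[:,1].max()-241]
s=least_squares(res,[.47,-.21],diff_step=1e-3);print(s.x,s.fun)
E
```

```text
[0.47832823 0.34672245 0.06      ] [0.42280493 0.33321255 0.06      ] [0.5111606  0.25033328 0.081     ] [0.43308185 0.23369488 0.081     ]
[0.45056658 0.3399675  0.06      ] [0.47212122 0.24201408 0.081     ] 102.41014632571
origin [0.46265561 0.28502985 0.07177795] [0.46213567 0.28739268 0.07127139] grip [0.48032476 0.20473375 0.08899244]
[ 0.47841187 -0.21066283] [ 0.23674587 -0.23851841 -0.07832905  0.08789289]
```

Emit:
drive_tool:
  moves: [0, 0, 0.004, 0, 0.9, 0, 0, 0.004, 0, 0.9, 0, 0, 0.004, 0, 0.4, 0, 0, 0.004, 0, 0, 0, 0, 0.002, 0, 0, 0, 0, -0.1, 0, 0, 0, 0, -0.2, 0, 0, 0, 0, -0.28, 0, 0]

```text
time_s: 4.55
position: [0.477, -0.017, 0.1998]
tool_rot: [3.141, 0.0, 1.571]
contact_force: [-0.1, 0.9, -0.1]
opening: 0.0859
gripper_force: 0.0
```

Emit:
drive_tool:
  moves: [0.1, 0.016, 0, -0.1, 0, 0.2, 0.016, 0, -0.275, 0, 0.3, 0.016, 0, -0.275, 0, 0.403, 0.016, 0, -0.275, 0, 0.403, 0.016, 0.08, -0.275, 0, 0.403, 0.016, 0.14, -0.275, 0, 0.403, 0.016, 0.14, -0.275, 0]

```text
time_s: 5.25
position: [0.483, 0.184, 0.1243]
tool_rot: [-3.136, 0.001, 1.788]
contact_force: [-0.2, -1.2, 0.6]
opening: 0.0852
gripper_force: 0.0
```

```bash
python3 - <<'E'
from h import *
c=read_camera("wrist");b=read_camera("side");a=read_camera("scene");s=sense();print(s["position"],s["tool_rot"])
w=cv2.resize(c["frame"][:,:,::-1],(800,600))[:300,:]
w=cv2.resize(c["frame"][:,:,::-1],(400,300))
cv2.imwrite("pics/t3.png",np.vstack([np.hstack([w,tile(a,290,160)[:,:396]]),np.hstack([tile(b,180,200),np.zeros((300,4,3),np.uint8),tile(a,205,190)])]))
E
```

```text
[0.48562788 0.18448015 0.12866457] [ 3.14052925e+00 -1.23489082e-04  1.78626900e+00]
```

View pics/t3.png

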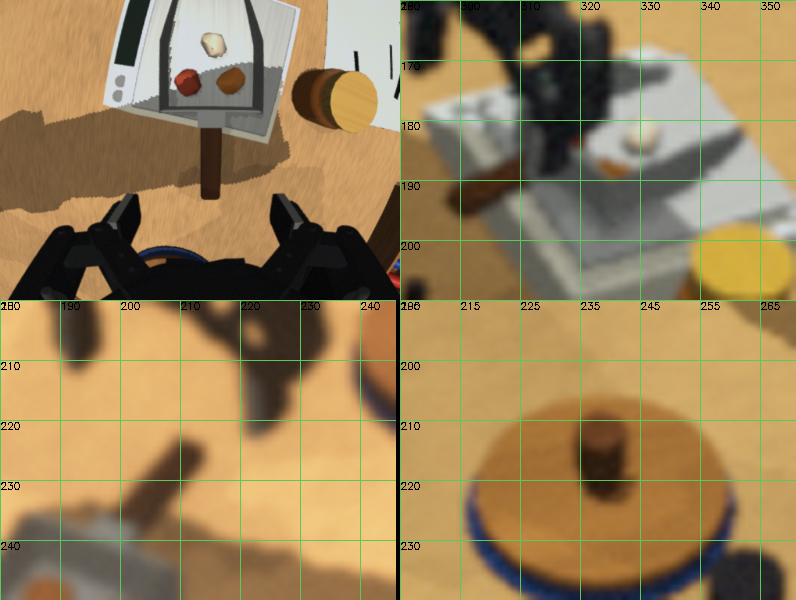

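The lid lies centred on the mat. In the wrist view the handle is parallel to the tool x axis, and its tip is at full-resolution pixel (269,253).

```bash
python3 - <<'E'
from h import *
c=read_camera("wrist");s=sense();p=np.array(s["position"])
R=np.array(c["R"]);o=-R.T@np.array(c["t"])
def wz(u,v,z):
    q=np.array([u-c["cx"],v-c["cy"]])/c["fx"];r=np.hypot(*q);d=R.T@np.r_[np.sin(r)*q/r,np.cos(r)];return o+d*(z-o[2])/d[2]
n=np.array([np.cos(1.787),np.sin(1.787)]);m=np.array([n[1],-n[0]])
for u,v,z in [(269,253,.0805),(269,165,.0805),(205*1.28,136,.081),(337*1.28,143,.081)]:
    X=wz(u,v,z)[:2];print(X,(X-p[:2])@n,(X-p[:2])@m)
E
```

```text
[0.49371394 0.17015795] -0.015743817672909707 0.004587718272055129
[0.48110126 0.2260572 ] 0.0415597523048205 0.004260362810607529
[0.47368025 0.24192755] 0.05865259375817899 0.0004166853877717446
[0.57999849 0.26500156] 0.05838169081329152 0.10920962584622242
```

Emit:
drive_tool:
  moves: [-0.008, 0.009, 0.04, 0, 0, -0.008, 0.009, 0.078, 0, 0, -0.008, 0.009, 0.078, 0, 0.7, -0.008, 0.009, 0.078, 0, 1, -0.008, 0.009, 0.078, 0, 1, -0.008, 0.009, 0.078, 0, 1, -0.008, 0.009, 0.078, 0, 1]
  grip_force: 110

```text
time_s: 6.15
position: [0.4905, 0.1817, 0.089]
tool_rot: [3.141, -0.0, 1.787]
contact_force: [0.1, -0.5, 3.7]
opening: 0.0129
gripper_force: 86.5
```

Emit:
drive_tool:
  moves: [0, 0, -0.008, 0, 1, 0, 0, -0.016, 0, 1, 0, 0, -0.016, 0, 1]

```text
time_s: 6.45
position: [0.4904, 0.1816, 0.097]
tool_rot: [3.141, -0.0, 1.787]
contact_force: [-0.4, 1.1, -1.5]
opening: 0.0124
gripper_force: 107.7
```

```bash
python3 - <<'E'
from h import *
c=read_camera("wrist");b=read_camera("side");s=sense();print(s["position"],s["contact_force"],s["wrist_torque"])
w=cv2.resize(c["frame"][:,:,::-1],(400,300))
cv2.imwrite("pics/t4.png",np.hstack([w,tile(b,150,220)]))
E
```

```text
[0.49021097 0.18152809 0.09643416] [ 0.42395997  0.17239193 -1.68204474] [-0.25787839 -0.01037724  0.03027069]
```

View pics/t4.png

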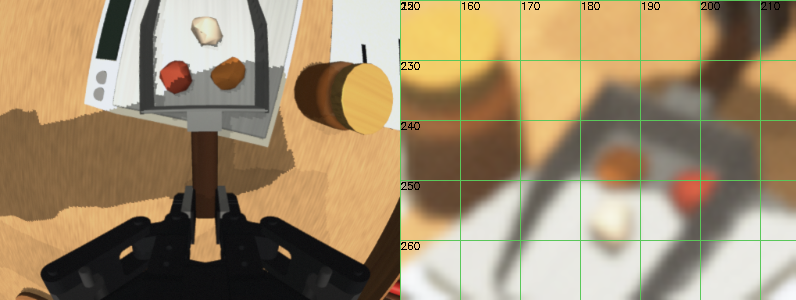

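The scoop is lifted level with the stones in it. The rear wall corners are at wrist full-resolution (181,141) and (342,141). I'll lift further and track them.

Emit:
drive_tool:
  moves: [0, 0, -0.02, 0, 1, 0, 0, -0.04, 0, 1, 0, 0, -0.08, 0, 1, 0, 0, -0.12, 0, 1, 0, 0, -0.16, 0, 1, 0, 0, -0.2, 0, 1, 0, 0, -0.2, 0, 1]
  grip_force: 120

```text
time_s: 7.25
position: [0.4914, 0.1821, 0.1995]
tool_rot: [3.137, -0.001, 1.787]
contact_force: [-0.0, 0.5, -2.6]
opening: 0.0117
gripper_force: 120.8
```

```bash
python3 - <<'E'
from h import *
c=read_camera("wrist");s=sense();print(s["position"],s["contact_force"],s["wrist_torque"])
cv2.imwrite("pics/w5.png",c["frame"][:,:,::-1]);b=read_camera("side")
w=cv2.resize(c["frame"][:,:,::-1],(400,300))
cv2.imwrite("pics/t5.png",np.hstack([w,tile(b,140,180,100,75,4)]))
E
```

```text
[0.49077945 0.18174241 0.19789808] [-0.0243443   0.31422283 -2.29800724] [-0.23082472 -0.03801401  0.02290554]
```

View pics/t5.png

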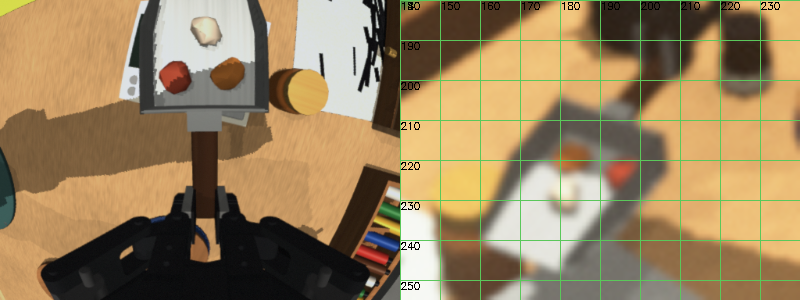

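Rear corners are still at about (181,141) in wrist full resolution, so the grip is rigid and the scoop level. The drive cannot tilt the tool, so I'll let the scoop pivot between the pads by easing the grip force. I'll place it so the crock rim stops the swing at about 45°.

Emit:
drive_tool:
  moves: [-0.016, -0.003, 0, 0, 1, -0.048, -0.009, 0, 0, 1, -0.094, -0.018, 0, 0, 1, -0.153, -0.03, 0, 0, 1, -0.212, -0.042, 0, 0, 1, -0.271, -0.053, 0, 0, 1, -0.33, -0.065, 0, 0, 1, -0.389, -0.076, 0, 0, 1]

```text
time_s: 8.15
position: [0.4941, -0.0184, 0.1956]
tool_rot: [-3.14, -0.0, 1.787]
contact_force: [0.9, 0.4, -3.3]
opening: 0.0122
gripper_force: 120.7
```

Emit:
drive_tool:
  moves: [-0.059, -0.012, 0, 0, 1, -0.118, -0.023, 0, 0, 1, -0.177, -0.035, 0, 0, 1, -0.236, -0.046, 0, 0, 1, -0.295, -0.058, 0, 0, 1, -0.354, -0.069, 0, 0, 1, -0.413, -0.081, 0, 0, 1, -0.465, -0.091, 0, 0, 1]

```text
time_s: 8.95
position: [0.4992, -0.2554, 0.1955]
tool_rot: [-3.14, -0.0, 1.786]
contact_force: [0.5, 0.7, -2.4]
opening: 0.0121
gripper_force: 120.7
```

Emit:
drive_tool:
  moves: [-0.046, -0.009, 0, 0, 1, -0.085, -0.017, 0, 0, 1, -0.115, -0.023, 0, 0, 1, -0.13, -0.026, 0, 0, 1, -0.138, -0.027, 0, 0, 1, -0.138, -0.027, 0, 0, 1, -0.138, -0.027, 0, 0, 1]

```text
time_s: 9.65
position: [0.502, -0.3229, 0.1963]
tool_rot: [3.142, -0.0, 1.788]
contact_force: [-0.2, 0.0, -2.5]
opening: 0.0116
gripper_force: 120.8
```

```bash
python3 - <<'E'
from h import *
c=read_camera("wrist");s=sense();print(s["position"],s["tool_rot"],s["contact_force"],s["wrist_torque"])
cv2.imwrite("pics/w6.png",c["frame"][:,:,::-1]);a=read_camera("scene")
w=cv2.resize(c["frame"][:,:,::-1],(400,300))
cv2.imwrite("pics/t6.png",np.hstack([w,tile(a,120,170,100,75,4)]))
E
```

```text
[ 0.50200474 -0.32286231  0.19637637] [ 3.14155657e+00 -2.49636940e-04  1.78785488e+00] [-0.33729694 -0.16678056 -2.21589002] [-0.22588622 -0.07048594  0.02005316]
```

View pics/t6.png

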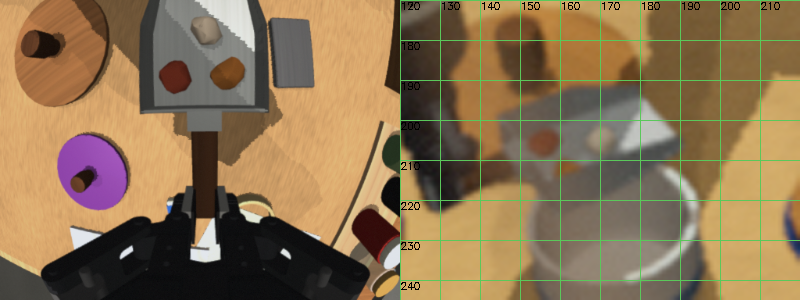

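All three stones are in the scoop, and its nose is over the crock mouth. Now I'll ease the grip.

Emit:
drive_tool:
  moves: [0, 0, -0.008, 0, 1, 0, 0, -0.016, 0, 1, 0, 0, -0.016, 0, 1]
  grip_force: 60

```text
time_s: 10.05
position: [0.5021, -0.3238, 0.2052]
tool_rot: [3.141, 0.001, 1.787]
contact_force: [0.0, 0.8, -1.3]
opening: 0.0121
gripper_force: 120.8
```

Emit:
drive_tool:
  moves: [0, 0, 0, 0, 1, 0, 0, 0, 0, 1]
  grip_force: 35

```text
time_s: 10.25
position: [0.5018, -0.3237, 0.2043]
tool_rot: [-3.141, -0.0, 1.787]
contact_force: [-0.3, 0.4, -2.2]
opening: 0.0119
gripper_force: 120.7
```

```bash
cat >> h.py <<'E'
def track(ref="pics/w6.png"):
    c=read_camera("wrist");g=cv2.cvtColor(c["frame"],cv2.COLOR_RGB2GRAY);r=cv2.imread(ref,0)
    p=np.float32([[182,140],[342,140],[246,145],[280,145],[246,170],[280,170]]).reshape(-1,1,2)
    q,st,e=cv2.calcOpticalFlowPyrLK(r,g,p,None,winSize=(25,25),maxLevel=4);print(np.round(np.c_[p[:,0],q[:,0],st],1).tolist())
    return c
E
python3 - <<'E'
from h import *
track();s=sense();print(s["wrist_torque"],s["contact_force"],s["position"],s["opening"])
E
```

```text
[[182.0, 140.0, 182.10000610351562, 140.0, 1.0], [342.0, 140.0, 341.3999938964844, 140.0, 1.0], [246.0, 145.0, 246.1999969482422, 145.0, 1.0], [280.0, 145.0, 280.0, 145.0, 1.0], [246.0, 170.0, 246.3000030517578, 169.1999969482422, 1.0], [280.0, 170.0, 280.0, 170.0, 1.0]]
[-0.20862006 -0.05570402  0.01270998] [-0.0647978   0.43657727 -2.26989229] [ 0.50171567 -0.32364739  0.2042439 ] 0.012073610658348864
```

Emit:
drive_tool:
  moves: [0, 0, 0, 0, 0.87, 0, 0, 0, 0, 0.87]
  grip_force: 35

```text
time_s: 10.5
position: [0.5018, -0.3237, 0.2043]
tool_rot: [-3.141, -0.0, 1.787]
contact_force: [0.3, 0.3, -2.4]
opening: 0.0116
gripper_force: 120.7
```

```bash
python3 - <<'E'
from h import *
track();s=sense();print(s["wrist_torque"],s["gripper_force"],s["opening"])
E
```

```text
[[182.0, 140.0, 182.10000610351562, 140.0, 1.0], [342.0, 140.0, 341.3999938964844, 140.0, 1.0], [246.0, 145.0, 246.1999969482422, 145.0, 1.0], [280.0, 145.0, 280.0, 145.0, 1.0], [246.0, 170.0, 246.3000030517578, 169.1999969482422, 1.0], [280.0, 170.0, 280.0, 170.0, 1.0]]
[-0.19887264 -0.06787672  0.02487096] 120.74566841125488 0.012158669166347008
```

Emit:
drive_tool:
  moves: [0, 0, 0, 0, 0.85, 0, 0, 0, 0, 0.85]

```text
time_s: 10.75
position: [0.5018, -0.3237, 0.2043]
tool_rot: [-3.141, -0.0, 1.787]
contact_force: [-0.3, -0.2, -2.5]
opening: 0.0132
gripper_force: 87.6
```

Emit:
drive_tool:
  moves: [0, 0, 0, 0, 0.84, 0, 0, 0, 0, 0.84]

```text
time_s: 10.95
position: [0.5018, -0.3237, 0.2043]
tool_rot: [-3.142, 0.0, 1.787]
contact_force: [0.2, -0.1, -1.8]
opening: 0.014
gripper_force: 64.6
```

Emit:
drive_tool:
  moves: [0, 0, 0, 0, 0.83, 0, 0, 0, 0, 0.83]

```text
time_s: 11.15
position: [0.5018, -0.3237, 0.2044]
tool_rot: [-3.142, 0.0, 1.787]
contact_force: [0.5, 0.2, -2.8]
opening: 0.015
gripper_force: 41.2
```

```bash
python3 - <<'E'
from h import *
track();s=sense();print(s["wrist_torque"],s["gripper_force"],s["opening"])
E
```

```text
[[182.0, 140.0, 181.8000030517578, 140.10000610351562, 1.0], [342.0, 140.0, 341.5, 140.10000610351562, 1.0], [246.0, 145.0, 246.10000610351562, 145.10000610351562, 1.0], [280.0, 145.0, 280.0, 145.0, 1.0], [246.0, 170.0, 246.3000030517578, 169.3000030517578, 1.0], [280.0, 170.0, 280.0, 170.1999969482422, 1.0]]
[-0.21884673  0.00620694  0.01354517] 41.24167442321777 0.014935639450621497
```

Force follows the jaw value, at about 23 N per 0.01. I'll keep going in fine steps.

Emit:
drive_tool:
  moves: [0, 0, 0, 0, 0.826, 0, 0, 0, 0, 0.826]
  grip_force: 120

```text
time_s: 11.4
position: [0.5018, -0.3237, 0.2044]
tool_rot: [-3.142, 0.0, 1.787]
contact_force: [0.7, -0.1, -2.9]
opening: 0.0152
gripper_force: 31.8
```

Emit:
drive_tool:
  moves: [0, 0, 0, 0, 0.823, 0, 0, 0, 0, 0.823]

```text
time_s: 11.6
position: [0.5018, -0.3237, 0.2044]
tool_rot: [-3.142, 0.0, 1.787]
contact_force: [0.2, -0.3, -2.3]
opening: 0.0153
gripper_force: 24.6
```

```bash
python3 - <<'E'
from h import *
track();s=sense();print(s["wrist_torque"],s["gripper_force"],s["opening"])
E
```

```text
[[182.0, 140.0, 184.5, 139.3000030517578, 1.0], [342.0, 140.0, 341.5, 140.89999389648438, 1.0], [246.0, 145.0, 247.10000610351562, 146.1999969482422, 1.0], [280.0, 145.0, 280.8999938964844, 146.5, 1.0], [246.0, 170.0, 247.1999969482422, 169.10000610351562, 1.0], [280.0, 170.0, 280.79998779296875, 169.8000030517578, 1.0]]
[-0.26558909 -0.04607386  0.03252906] 24.61353600025177 0.015368220408000633
```

It has begun to pivot slowly. I'll let it creep and watch.

Emit:
drive_tool:
  moves: [0, 0, 0, 0, 0.822, 0, 0, 0, 0, 0.822, 0, 0, 0, 0, 0.822]

```text
time_s: 11.95
position: [0.5018, -0.3237, 0.2044]
tool_rot: [-3.142, -0.0, 1.787]
contact_force: [0.5, 0.4, -1.7]
opening: 0.0154
gripper_force: 21.8
```

```bash
cat >> h.py <<'E'
def pose(): # predicted wrist pixels vs tilt, for reading the tilt from the rear-wall top / socket rows
    pass
E
python3 - <<'E'
from h import *
c=track();s=sense();print(s["wrist_torque"],s["gripper_force"],s["opening"])
cv2.imwrite("pics/w7.png",c["frame"][:,:,::-1])
R=np.array(c["R"]);t=np.array(c["t"]);p=np.array(s["position"]);n=np.array([np.cos(1.787),np.sin(1.787),0]);m=np.array([n[1],-n[0],0]);z=np.array([0,0,1.])
P=p-.014*z
for th in (0,3,6,10,15,20,25,30,35,40,45,50):
    a=np.radians(th);X=n*np.cos(a)-z*np.sin(a);Z=n*np.sin(a)+z*np.cos(a);o=[]
    for q in ([59,38,5],[59,-38,5],[50,8,4.5]):
        q=np.array(q)/1e3;k=R@(P+X*q[0]-m*q[1]+Z*q[2])+t;r=np.arctan2(np.hypot(k[0],k[1]),k[2]);o+=[c["cx"]+c["fx"]*r*k[0]/np.hypot(k[0],k[1]),c["cy"]+c["fx"]*r*k[1]/np.hypot(k[0],k[1])]
    print(th,np.round(o,1))
E
```

```text
[[182.0, 140.0, 194.6999969482422, 151.60000610351562, 1.0], [342.0, 140.0, 336.5, 136.1999969482422, 1.0], [246.0, 145.0, 250.60000610351562, 133.89999389648438, 1.0], [280.0, 145.0, 278.70001220703125, 138.39999389648438, 1.0], [246.0, 170.0, 248.3000030517578, 170.39999389648438, 1.0], [280.0, 170.0, 279.70001220703125, 171.0, 1.0]]
[-0.15535011 -0.02644343  0.01335714] 21.671413779258728 0.015123707534332268
0 [178.1 144.1 344.3 143.9 243.5 162.2]
3 [179.8 143.  342.6 142.8 243.8 160.9]
6 [181.6 142.2 340.9 142.  244.2 159.9]
10 [183.8 141.8 338.8 141.6 244.6 159.1]
15 [186.4 142.  336.2 141.8 245.1 158.8]
20 [188.9 143.1 333.8 142.9 245.6 159.3]
25 [191.1 145.  331.6 144.8 246.1 160.4]
30 [193.3 147.5 329.5 147.3 246.5 162.2]
35 [195.2 150.6 327.6 150.5 246.9 164.6]
40 [197.  154.3 325.9 154.2 247.3 167.5]
45 [198.7 158.4 324.3 158.3 247.7 170.8]
50 [200.2 163.  322.8 162.9 248.  174.6]
```

Emit:
drive_tool:
  moves: [0, 0, 0, 0, 0.822, 0, 0, 0, 0, 0.822, 0, 0, 0, 0, 0.822]

```text
time_s: 12.3
position: [0.5018, -0.3237, 0.2043]
tool_rot: [-3.141, -0.0, 1.787]
contact_force: [-0.1, -0.1, -1.4]
opening: 0.0153
gripper_force: 21.2
```

```bash
python3 - <<'E'
from h import *
c=track();s=sense();print(s["wrist_torque"],s["contact_force"],s["gripper_force"],s["opening"])
a=read_camera("scene");b=read_camera("side")
w=cv2.resize(c["frame"][:,:,::-1],(400,300))
cv2.imwrite("pics/t8.png",np.vstack([np.hstack([w,tile(a,120,170,100,75,4)]),np.hstack([tile(b,255,115,100,75,4),cv2.resize(cv2.imread("pics/w7.png"),(400,300))])]))
E
```

```text
[[182.0, 140.0, 206.10000610351562, 174.60000610351562, 1.0], [342.0, 140.0, 329.8999938964844, 120.30000305175781, 1.0], [246.0, 145.0, 252.10000610351562, 149.1999969482422, 1.0], [280.0, 145.0, 258.29998779296875, 152.0, 1.0], [246.0, 170.0, 249.6999969482422, 177.5, 1.0], [280.0, 170.0, 278.0, 178.5, 1.0]]
[-0.05092321  0.02112595  0.0098707 ] [-0.53121621 -0.51207721 -1.49255032] 21.185962557792664 0.015218402173038395
```

View pics/t8.png

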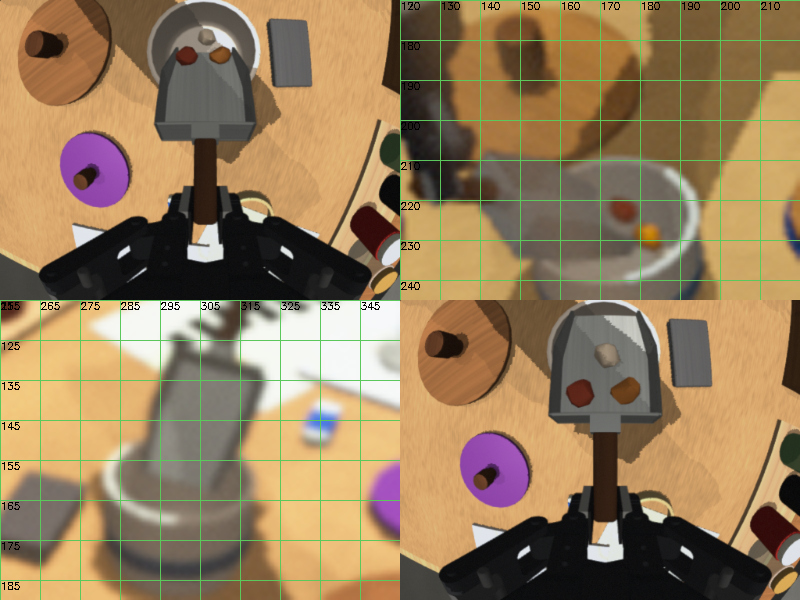

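The scoop is at about 46° nose-down inside the mouth, and the stones are just dropping off the lip. I'll clamp and dwell.

Emit:
drive_tool:
  moves: [0, 0, 0, 0, 0.86, 0, 0, 0, 0, 0.86, 0, 0, 0, 0, 0.86, 0, 0, 0, 0, 0.86, 0, 0, 0, 0, 0.86, 0, 0, 0, 0, 0.86, 0, 0, 0, 0, 0.86, 0, 0, 0, 0, 0.86]

```text
time_s: 13.25
position: [0.5018, -0.3237, 0.2044]
tool_rot: [-3.142, 0.0, 1.787]
contact_force: [0.7, -0.2, -1.2]
opening: 0.0131
gripper_force: 73.4
```

```bash
python3 - <<'E'
from h import *
c=read_camera("wrist");f=c["frame"];s=sense();print(s["wrist_torque"],s["contact_force"])
cv2.imwrite("pics/w9.png",f[:,:,::-1]);a=read_camera("scene")
cv2.imwrite("pics/t9.png",np.hstack([cv2.resize(f[:240,150:380,::-1],(400,417)),cv2.resize(tile(a,120,170,100,75,4),(400,417))]))
E
```

```text
[-0.06604027 -0.0250428   0.04955072] [ 0.58751748 -0.10007185 -1.42392658]
```

View pics/t9.png

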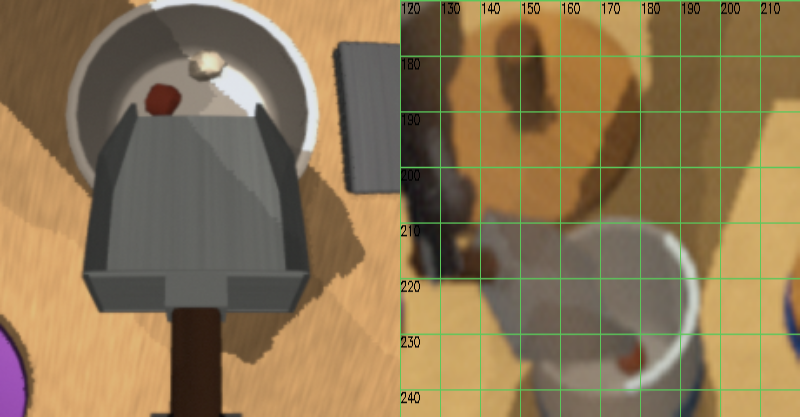

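The scoop is empty, with two stones visible on the crock floor and the third under the lip. Before returning, I'll fit the pan centre by silhouette.

```bash
cat > fit.py <<'E'
from h import *
from scipy.optimize import minimize
C=[(read_camera("scene"),(270,140,375,225)),(read_camera("side"),(135,225,250,320))];M=[]
for c,(u0,v0,u1,v1) in C:
    h=cv2.cvtColor(c["frame"],cv2.COLOR_RGB2HSV);m=np.zeros(h.shape[:2],np.uint8);m[v0:v1,u0:u1]=(h[v0:v1,u0:u1,1]<60)
    n,l,s,ce=cv2.connectedComponentsWithStats(cv2.morphologyEx(m,cv2.MORPH_OPEN,np.ones((3,3),np.uint8)));i=1+np.argmax(s[1:,4]);print(s[i]);M.append((l==i).astype(np.uint8))
B=np.array([[x,y,0] for x in(-105,70) for y in(-70,70)]+[[x,y,34] for x in(-55,70) for y in(-70,70)]+[[-105,y,12] for y in(-70,70)]+[[x,y,48] for x in(-62,62) for y in(-62,62)])/1e3
def cost(p):
    R=np.array([[np.cos(p[2]),-np.sin(p[2]),0],[np.sin(p[2]),np.cos(p[2]),0],[0,0,1]]);o=0
    for (c,_),m in zip(C,M):
        q=np.array([proj(c,R@b+[p[0],p[1],0]) for b in B]);k=np.zeros_like(m);cv2.fillConvexPoly(k,cv2.convexHull(np.float32(q*16).astype(np.int32)),1,shift=4)
        k=k.astype(bool);mm=m.astype(bool);o-=(k&mm).sum()/(k|mm).sum()
    return o
for y in (.15,.21,.27):
  r=minimize(cost,[.463,.286,y],method="Nelder-Mead",options=dict(initial_simplex=[[.463,.286,y],[.475,.286,y],[.463,.298,y],[.463,.286,y+.1]]));print(r.x,r.fun)
E
python3 fit.py
```

```text
[ 294  168   65   48 1752]
[ 149  237   87   72 3510]
[0.47047705 0.28881907 0.00092902] -1.7610451957331494
[ 0.4689272   0.28753426 -0.00872037] -1.768125095280615
[0.4686843  0.28947248 0.01405362] -1.7572144665704292
```

Emit:
drive_tool:
  moves: [-0.02, 0, -0.04, 0, 0.86, -0.04, 0, -0.1, 0, 0.86, -0.04, 0, -0.16, 0, 0.86, -0.04, 0, -0.2, 0, 0.86]

```text
time_s: 13.85
position: [0.5063, -0.3438, 0.3065]
tool_rot: [3.14, 0.001, 1.786]
contact_force: [0.5, -0.1, -0.9]
opening: 0.0136
gripper_force: 73.4
```

Emit:
drive_tool:
  moves: [0.05, 0.009, 0, 0, 0.86, 0.14, 0.024, 0, 0, 0.86, 0.23, 0.039, 0, 0, 0.86, 0.32, 0.055, 0, 0, 0.86, 0.41, 0.07, 0, 0, 0.86, 0.5, 0.085, 0, 0, 0.86, 0.59, 0.101, 0, 0, 0.86, 0.68, 0.116, 0, 0, 0.86]

```text
time_s: 14.65
position: [0.4894, 0.0031, 0.3046]
tool_rot: [3.141, 0.0, 1.787]
contact_force: [0.7, -0.1, -2.7]
opening: 0.0135
gripper_force: 73.3
```

Emit:
drive_tool:
  moves: [0.09, 0.015, 0, 0, 0.86, 0.18, 0.031, 0, 0, 0.86, 0.27, 0.046, 0, 0, 0.86, 0.36, 0.061, 0, 0, 0.86, 0.44, 0.075, 0, 0, 0.86, 0.48, 0.082, 0.04, 0, 0.86, 0.48, 0.082, 0.11, 0, 0.86, 0.48, 0.082, 0.11, 0, 0.86]

```text
time_s: 15.45
position: [0.4767, 0.2439, 0.2458]
tool_rot: [-3.135, 0.002, 1.788]
contact_force: [-0.3, -1.1, -1.2]
opening: 0.0134
gripper_force: 73.3
```

```bash
python3 - <<'E'
from h import *
track("pics/w9.png");s=sense();print(s["position"],s["tool_rot"],s["contact_force"])
r=cv2.imread("pics/w9.png",0);g=cv2.cvtColor(read_camera("wrist")["frame"],cv2.COLOR_RGB2GRAY)
for (u,v) in [(198,157),(327,157)]:
    T=r[v-12:v+13,u-16:u+17];m=cv2.matchTemplate(g[v-40:v+40,u-50:u+50],T,cv2.TM_CCOEFF_NORMED);_,b,_,l=cv2.minMaxLoc(m);print(u,v,b,l[0]+16+u-50,l[1]+12+v-40)
E
```

```text
[[182.0, 140.0, 159.10000610351562, 215.39999389648438, 1.0], [342.0, 140.0, 351.79998779296875, 166.1999969482422, 1.0], [246.0, 145.0, 52.099998474121094, 195.1999969482422, 1.0], [280.0, 145.0, 246.60000610351562, 145.3000030517578, 1.0], [246.0, 170.0, 245.1999969482422, 171.5, 1.0], [280.0, 170.0, 279.8999938964844, 170.1999969482422, 1.0]]
[0.477747   0.2439     0.24828862] [-3.13810446e+00  9.67621018e-04  1.78686614e+00] [ 0.30275583  0.16810055 -0.25808148]
198 157 0.9019439816474915 183 130
327 157 0.6936729550361633 351 157
```

Emit:
drive_tool:
  moves: [0, 0, 0.06, 0, 0.86, 0, 0, 0.1, 0, 0.845, 0, 0, 0.106, 0, 0.83, 0, 0, 0.112, 0, 0.828, 0, 0, 0.116, 0, 0.828]

```text
time_s: 16.05
position: [0.4793, 0.2447, 0.1929]
tool_rot: [3.14, -0.0, 1.786]
contact_force: [-0.2, -0.7, -1.7]
opening: 0.015
gripper_force: 34.8
```

Emit:
drive_tool:
  moves: [-0.01, 0, 0.008, 0, 0.828, -0.02, 0, 0.016, 0, 0.828, -0.034, 0, 0.03, 0, 0.828]

```text
time_s: 16.35
position: [0.4825, 0.2275, 0.1765]
tool_rot: [3.141, -0.0, 1.787]
contact_force: [0.3, 0.4, -1.3]
opening: 0.0146
gripper_force: 34.9
```

```bash
python3 - <<'E'
from h import *
s=sense();print(s["position"],s["tool_rot"],s["contact_force"],s["wrist_torque"])
E
```

```text
[0.48248074 0.22749249 0.17647441] [ 3.14074538e+00 -8.27929877e-05  1.78681987e+00] [ 0.32705886  0.36737302 -1.31961611] [-0.09289641 -0.06716145 -0.00142422]
```

Emit:
drive_tool:
  moves: [0, 0, 0.008, 0, 0.828, 0, 0, 0.016, 0, 0.828]

```text
time_s: 16.55
position: [0.4825, 0.2275, 0.1682]
tool_rot: [3.141, 0.0, 1.786]
contact_force: [-0.1, -3.1, 5.3]
opening: 0.015
gripper_force: 35.4
```

Emit:
drive_tool:
  moves: [0, 0, 0.008, 0, 0.828, 0, 0, 0.016, 0, 0.828]

```text
time_s: 16.75
position: [0.4822, 0.2281, 0.1601]
tool_rot: [3.141, -0.0, 1.787]
contact_force: [0.7, -1.1, 4.1]
opening: 0.0147
gripper_force: 35.4
```

Emit:
drive_tool:
  moves: [0, 0, 0.008, 0, 0.828, 0, 0, 0.016, 0, 0.828]

```text
time_s: 16.95
position: [0.4821, 0.2281, 0.152]
tool_rot: [-3.142, -0.0, 1.787]
contact_force: [0.9, -1.4, 3.1]
opening: 0.0145
gripper_force: 35.4
```

```bash
python3 - <<'E'
from h import *
c=read_camera("wrist");g=c["frame"];cv2.imwrite("pics/w10.png",g[:,:,::-1])
s=sense();print(s["position"],s["contact_force"],s["wrist_torque"])
# row profile of brightness on the scoop's axis: handle/socket/rear wall/floor/lip edges
h=cv2.cvtColor(g,cv2.COLOR_RGB2HSV)
for u in (225,300): print(u,[(v,int(h[v,u,2]),int(h[v,u,1])) for v in range(60,190,4)])
print([(u,int(h[150,u,2]),int(h[150,u,1])) for u in range(170,360,6)])
E
```

```text
[0.48179565 0.22799302 0.15139627] [ 0.67936346  1.57963156 -0.04395235] [ 0.50418534  0.03866135 -0.11199597]
225 [(60, 197, 10), (64, 196, 9), (68, 197, 9), (72, 197, 9), (76, 197, 9), (80, 198, 10), (84, 198, 9), (88, 198, 10), (92, 198, 10), (96, 196, 9), (100, 196, 10), (104, 196, 10), (108, 195, 10), (112, 184, 11), (116, 119, 9), (120, 119, 11), (124, 119, 11), (128, 119, 6), (132, 120, 11), (136, 119, 9), (140, 119, 9), (144, 119, 6), (148, 103, 7), (152, 72, 11), (156, 67, 11), (160, 67, 11), (164, 69, 11), (168, 123, 8), (172, 125, 8), (176, 126, 10), (180, 125, 8), (184, 125, 10), (188, 123, 6)]
300 [(60, 187, 8), (64, 189, 11), (68, 190, 11), (72, 192, 9), (76, 192, 9), (80, 169, 11), (84, 119, 11), (88, 120, 9), (92, 121, 8), (96, 121, 6), (100, 122, 6), (104, 123, 10), (108, 123, 10), (112, 121, 11), (116, 122, 10), (120, 121, 8), (124, 122, 10), (128, 121, 11), (132, 121, 8), (136, 120, 9), (140, 121, 11), (144, 121, 11), (148, 112, 9), (152, 79, 10), (156, 67, 11), (160, 67, 8), (164, 70, 15), (168, 118, 9), (172, 121, 8), (176, 120, 11), (180, 121, 11), (184, 122, 8), (188, 121, 6)]
[(170, 169, 35), (176, 147, 33), (182, 128, 10), (188, 127, 8), (194, 86, 9), (200, 127, 8), (206, 126, 8), (212, 126, 8), (218, 127, 6), (224, 126, 10), (230, 124, 10), (236, 123, 8), (242, 121, 8), (248, 120, 9), (254, 121, 11), (260, 121, 8), (266, 121, 8), (272, 121, 8), (278, 120, 9), (284, 121, 11), (290, 122, 8), (296, 121, 8), (302, 124, 8), (308, 124, 8), (314, 125, 8), (320, 126, 8), (326, 124, 10), (332, 85, 6), (338, 173, 34), (344, 127, 129), (350, 175, 128), (356, 63, 174)]
```

```bash
cat > tilt.py <<'E'
from h import *
n=np.array([np.cos(1.787),np.sin(1.787),0]);m=np.array([n[1],-n[0],0]);z=np.array([0,0,1.])
def pix(c,P,th,q):
    a=np.radians(th);X=n*np.cos(a)-z*np.sin(a);Z=n*np.sin(a)+z*np.cos(a)
    k=np.array(c["R"])@(P+X*q[0]-m*q[1]+Z*q[2])+np.array(c["t"]);h=np.hypot(k[0],k[1]);r=np.arctan2(h,k[2]);return np.array([c["cx"]+c["fx"]*r*k[0]/h,c["cy"]+c["fx"]*r*k[1]/h])
E
python3 - <<'E'
from tilt import *
c=read_camera("wrist");p=np.array(sense()["position"])
for d in (.010,.016,.02):
  for th in (0,15,20,25,30,35,40,45,50):
    P=p-d*z
    print(d,th,*[np.round(pix(c,P,th,np.array(q)/1e3)) for q in([159,30,-25],[159,-30,-25],[59,38,5],[59,-38,5],[59,38,-28],[59,-38,-28])])
E
```

```text
0.01 0 [207. -35.] [316. -35.] [175. 145.] [347. 145.] [192. 138.] [331. 138.]
0.01 15 [217.   6.] [306.   6.] [184. 143.] [338. 142.] [198. 151.] [325. 151.]
0.01 20 [219.  20.] [304.  19.] [187. 144.] [336. 144.] [200. 156.] [323. 156.]
0.01 25 [221.  33.] [302.  33.] [189. 146.] [334. 145.] [202. 162.] [322. 162.]
0.01 30 [223.  47.] [300.  46.] [192. 148.] [331. 148.] [203. 168.] [320. 168.]
0.01 35 [225.  60.] [299.  60.] [194. 151.] [329. 151.] [204. 174.] [319. 174.]
0.01 40 [226.  73.] [297.  73.] [195. 155.] [328. 155.] [205. 181.] [318. 181.]
0.01 45 [227.  87.] [296.  87.] [197. 159.] [326. 159.] [206. 187.] [317. 187.]
0.01 50 [229. 100.] [295. 100.] [199. 164.] [324. 164.] [207. 194.] [316. 194.]
0.016 0 [208. -30.] [314. -31.] [179. 143.] [343. 143.] [195. 137.] [328. 137.]
0.016 15 [218.   9.] [305.   9.] [187. 141.] [335. 141.] [200. 150.] [323. 149.]
0.016 20 [220.  22.] [303.  22.] [190. 142.] [333. 142.] [202. 155.] [321. 155.]
0.016 25 [222.  35.] [301.  35.] [192. 144.] [331. 144.] [203. 160.] [320. 160.]
0.016 30 [224.  48.] [299.  48.] [194. 147.] [329. 147.] [
[... 365 characters left out ...]
 [313. -28.] [181. 142.] [341. 142.] [196. 136.] [327. 136.]
0.02 15 [219.  11.] [305.  10.] [189. 140.] [334. 140.] [202. 149.] [322. 149.]
0.02 20 [221.  23.] [302.  23.] [191. 142.] [331. 141.] [203. 154.] [320. 154.]
0.02 25 [223.  36.] [300.  36.] [194. 143.] [329. 143.] [205. 159.] [319. 159.]
0.02 30 [225.  49.] [299.  49.] [196. 146.] [327. 146.] [206. 165.] [318. 165.]
0.02 35 [226.  62.] [297.  62.] [197. 149.] [326. 149.] [207. 171.] [317. 171.]
0.02 40 [228.  75.] [296.  75.] [199. 153.] [324. 152.] [208. 177.] [316. 177.]
0.02 45 [229.  88.] [295.  88.] [201. 157.] [323. 157.] [209. 184.] [315. 184.]
0.02 50 [230. 101.] [294. 101.] [202. 161.] [321. 161.] [209. 191.] [314. 190.]
```

```bash
python3 - <<'E'
from tilt import *
from scipy.optimize import least_squares
c=read_camera("wrist");p=np.array(sense()["position"])
O=[([-45,38,33],197.7,156.5),([-45,-38,33],327.1,156.5),([-45,38,0],207.5,179.6),([-45,-38,0],320.8,179.6),([55,30,12],227.6,59.9),([55,-30,12],297.8,59.9),([55,0,3],262,66.2)]
def f(x): return np.concatenate([pix(c,p,x[0],(np.array(q)-[x[1],x[3],x[2]])/1e3)-[u,v] for q,u,v in O])
r=least_squares(f,[40,-104,40,0]);print(r.x,np.round(r.fun.reshape(-1,2),1));J=np.linalg.inv(r.jac.T@r.jac);print("sd",np.sqrt(np.diag(J)*(r.fun@r.fun)/10))
E
```

```text
[  35.93700382 -109.94048236   42.18556575    0.75844986] [[-0.1  0.3]
 [ 1.3  0.3]
 [-0.3 -0.8]
 [-2.1 -0.8]
 [-1.8  0.2]
 [ 2.2  0.2]
 [ 0.9  0.8]]
sd [0.64758997 0.80760664 2.17090861 0.34978149]
```

The fit gives about 36° during the pour. That is over 33° with the lip in the mouth, but the margin is thin. There's plenty of time, so I'll go back and hold the empty scoop nearer 45° over the crock.

Emit:
drive_tool:
  moves: [0, 0, -0.05, 0, 0.85, 0, 0, -0.14, 0, 0.85, 0, 0, -0.23, 0, 0.85, -0.05, -0.009, -0.3, 0, 0.85, -0.14, -0.026, -0.3, 0, 0.85, -0.23, -0.042, -0.3, 0, 0.85, -0.32, -0.059, -0.3, 0, 0.85, -0.41, -0.076, -0.3, 0, 0.85]

```text
time_s: 17.9
position: [0.4884, 0.0179, 0.3024]
tool_rot: [-3.142, 0.0, 1.787]
contact_force: [1.6, 0.5, -1.9]
opening: 0.0143
gripper_force: 58.3
```

Emit:
drive_tool:
  moves: [-0.09, -0.017, 0, 0, 0.85, -0.18, -0.033, 0, 0, 0.85, -0.27, -0.05, 0, 0, 0.85, -0.36, -0.067, 0, 0, 0.85, -0.45, -0.083, 0, 0, 0.85, -0.54, -0.1, 0, 0, 0.85, -0.62, -0.115, 0, 0, 0.85, -0.666, -0.123, 0, 0, 0.85]

```text
time_s: 18.7
position: [0.4993, -0.3221, 0.3019]
tool_rot: [-3.14, 0.0, 1.784]
contact_force: [0.1, -0.1, -2.1]
opening: 0.0144
gripper_force: 58.3
```

Emit:
drive_tool:
  moves: [0, 0, 0.06, 0, 0.85, 0, 0, 0.12, 0, 0.85, 0, 0, 0.17, 0, 0.85, 0, 0, 0.186, 0, 0.83, 0, 0, 0.186, 0, 0.825, 0, 0, 0.186, 0, 0.821]

```text
time_s: 19.3
position: [0.5007, -0.3191, 0.2106]
tool_rot: [3.141, 0.001, 1.787]
contact_force: [0.2, -0.0, -1.3]
opening: 0.0154
gripper_force: 19.1
```

Emit:
drive_tool:
  moves: [0, 0, 0, 0, 0.818, 0, 0, 0, 0, 0.818, 0, 0, 0, 0, 0.818]

```text
time_s: 19.6
position: [0.5004, -0.319, 0.21]
tool_rot: [3.141, 0.001, 1.787]
contact_force: [-0.7, 0.4, -1.3]
opening: 0.0159
gripper_force: 12.0
```

```bash
cat > rows.py <<'E'
from tilt import *
c=read_camera("wrist");h=cv2.cvtColor(c["frame"],cv2.COLOR_RGB2HSV).astype(int);s=sense();print(s["position"],s["contact_force"],s["wrist_torque"],s["gripper_force"])
for u in (225,250,300):
    v=h[:,u,2];s_=h[:,u,1];d=np.abs(np.diff(cv2.GaussianBlur(v.astype(np.float32).reshape(-1,1),(1,3),0)[:,0]));print(u,[(i,int(v[i-3]),int(v[i+4]),int(s_[i+4])) for i in range(4,215) if d[i]>10 and d[i]==d[max(0,i-3):i+4].max()])
E
python3 rows.py
```

```text
[ 0.50035244 -0.31893281  0.20979599] [ 0.40377355  0.50418839 -0.93891705] [ 0.00911704  0.03789554 -0.01014908] 12.009444236755371
225 [(13, 104, 146, 42), (19, 144, 72, 43), (56, 92, 145, 39), (88, 147, 61, 8), (193, 82, 217, 127)]
250 [(10, 232, 80, 45), (39, 82, 150, 39), (54, 150, 85, 186), (68, 69, 148, 40), (92, 148, 90, 11), (183, 92, 40, 153)]
300 [(21, 232, 86, 42), (60, 140, 226, 8), (73, 235, 173, 41), (89, 154, 58, 13), (193, 82, 109, 126), (204, 117, 206, 127)]
```

The lip row is now 92 and the rear bottom row 193, which gives about 45°. Hold it.

Emit:
drive_tool:
  moves: [0, 0, 0, 0, 0.821, 0, 0, 0, 0, 0.824, 0, 0, 0, 0, 0.83, 0, 0, 0, 0, 0.83, 0, 0, 0, 0, 0.83, 0, 0, 0, 0, 0.83, 0, 0, 0, 0, 0.83]

```text
time_s: 20.35
position: [0.5002, -0.3189, 0.2093]
tool_rot: [-3.141, -0.0, 1.787]
contact_force: [0.3, -0.1, -1.7]
opening: 0.0148
gripper_force: 26.9
```

```bash
python3 rows.py; python3 - <<'E'
from tilt import *
c=read_camera("wrist");p=np.array(sense()["position"])
for th in (35,40,45,50,55): print(th,[np.round(pix(c,p,th,(np.array(q)-[-110,0,42])/1e3)[1]) for q in([55,0,3],[-45,38,0])])
E
```

```text
[ 0.50024523 -0.31892535  0.20935205] [ 0.01430761  0.80176601 -0.81748437] [0.04611494 0.03767943 0.04986424] 26.890279054641724
225 [(4, 219, 106, 128), (13, 105, 146, 42), (19, 144, 72, 43), (56, 90, 143, 39), (88, 147, 61, 13), (193, 82, 217, 127)]
250 [(10, 232, 81, 44), (39, 82, 149, 38), (54, 150, 86, 187), (69, 68, 149, 41), (92, 149, 92, 11), (183, 93, 39, 150)]
300 [(21, 233, 86, 44), (60, 143, 227, 3), (72, 235, 174, 40), (89, 149, 55, 14), (192, 80, 109, 129), (203, 110, 201, 127)]
35 [np.float64(64.0), np.float64(177.0)]
40 [np.float64(79.0), np.float64(185.0)]
45 [np.float64(93.0), np.float64(194.0)]
50 [np.float64(108.0), np.float64(202.0)]
55 [np.float64(122.0), np.float64(211.0)]
```

The scoop was held at 44.7° with its lip inside the mouth. Returning it to the scale.

Emit:
drive_tool:
  moves: [-0.02, 0, -0.06, 0, 0.85, -0.03, 0, -0.13, 0, 0.85, 0, 0, -0.19, 0, 0.85, 0.08, 0.014, -0.19, 0, 0.85, 0.17, 0.03, -0.19, 0, 0.85, 0.26, 0.046, -0.19, 0, 0.85, 0.35, 0.062, -0.19, 0, 0.85, 0.44, 0.077, -0.19, 0, 0.85]

```text
time_s: 21.25
position: [0.4903, -0.094, 0.3045]
tool_rot: [3.141, 0.0, 1.787]
contact_force: [1.6, 0.8, -0.9]
opening: 0.014
gripper_force: 57.6
```

Emit:
drive_tool:
  moves: [0.09, 0.016, 0, 0, 0.85, 0.18, 0.032, 0, 0, 0.85, 0.27, 0.048, 0, 0, 0.85, 0.36, 0.063, 0, 0, 0.85, 0.45, 0.079, 0, 0, 0.85, 0.54, 0.095, 0, 0, 0.85, 0.62, 0.109, 0, 0, 0.85, 0.69, 0.122, 0, 0, 0.85]

```text
time_s: 22.05
position: [0.4758, 0.2564, 0.3044]
tool_rot: [3.141, -0.0, 1.788]
contact_force: [1.6, -1.3, -1.1]
opening: 0.0139
gripper_force: 57.6
```

Emit:
drive_tool:
  moves: [0, 0, 0.06, 0, 0.85, 0, 0, 0.13, 0, 0.85, 0, 0, 0.19, 0, 0.84, 0, 0, 0.204, 0, 0.83, 0, 0, 0.21, 0, 0.828]

```text
time_s: 22.55
position: [0.4763, 0.2542, 0.1992]
tool_rot: [-3.141, 0.0, 1.787]
contact_force: [1.2, -0.2, -1.4]
opening: 0.0147
gripper_force: 34.4
```

Emit:
drive_tool:
  moves: [0, 0, 0.008, 0, 0.828, 0, 0, 0.014, 0, 0.828]

```text
time_s: 22.75
position: [0.4769, 0.2545, 0.1934]
tool_rot: [3.14, -0.0, 1.787]
contact_force: [1.0, 0.3, 1.4]
opening: 0.0146
gripper_force: 34.7
```

Emit:
drive_tool:
  moves: [0, 0, 0.006, 0, 0.828, 0, 0, 0.01, 0, 0.828]

```text
time_s: 22.95
position: [0.4772, 0.2541, 0.1883]
tool_rot: [3.14, 0.0, 1.786]
contact_force: [1.2, -4.4, 7.6]
opening: 0.0148
gripper_force: 35.3
```

Contact came at z≈0.194, which matches 45°. Now I'll level it along the arc.

Emit:
drive_tool:
  moves: [-0.03, 0, 0.018, 0, 0.827, -0.045, 0, 0.03, 0, 0.827, -0.06, 0, 0.05, 0, 0.827, -0.086, 0, 0.082, 0, 0.827, -0.108, 0, 0.118, 0, 0.827]

```text
time_s: 23.45
position: [0.4882, 0.2008, 0.1277]
tool_rot: [3.141, -0.0, 1.786]
contact_force: [-0.4, -0.2, 0.0]
opening: 0.0147
gripper_force: 33.8
```

Emit:
drive_tool:
  moves: [-0.008, 0, 0.016, 0, 0.827, -0.014, 0, 0.033, 0, 0.827, -0.019, 0, 0.046, 0, 0.827]

```text
time_s: 23.75
position: [0.49, 0.1923, 0.1049]
tool_rot: [-3.142, -0.0, 1.787]
contact_force: [-0.2, 0.3, 2.4]
opening: 0.0149
gripper_force: 33.6
```

```bash
python3 rows.py; python3 - <<'E'
from tilt import *
c=read_camera("wrist");p=np.array(sense()["position"])
for th in (0,5,10,15): print(th,[np.round(pix(c,p,th,(np.array(q)-[-110,0,42])/1e3)[1]) for q in([-45,38,33],[-45,38,0])])
E
```

```text
[0.48970459 0.19198535 0.10415649] [ 0.48530044 -0.84436796  0.22539281] [ 0.2269008  -0.06207559 -0.06523799] 33.591216802597046
225 [(105, 232, 152, 5), (166, 128, 178, 34), (174, 177, 135, 127)]
250 [(95, 230, 138, 9), (161, 141, 57, 148)]
300 [(79, 230, 140, 9), (183, 121, 177, 33), (191, 177, 128, 128)]
0 [np.float64(131.0), np.float64(126.0)]
5 [np.float64(132.0), np.float64(133.0)]
10 [np.float64(134.0), np.float64(139.0)]
15 [np.float64(137.0), np.float64(146.0)]
```

Emit:
drive_tool:
  moves: [-0.006, 0, 0.008, 0, 0.827, -0.014, 0, 0.016, 0, 0.827, -0.024, 0, 0.024, 0, 0.827, -0.024, 0, 0.028, 0, 0.827]

```text
time_s: 24.25
position: [0.4926, 0.1795, 0.091]
tool_rot: [-3.141, 0.001, 1.786]
contact_force: [0.5, -0.9, 1.9]
opening: 0.015
gripper_force: 33.3
```

```bash
python3 - <<'E'
from tilt import *
from scipy.optimize import least_squares
c=read_camera("wrist");s=sense();p=np.array(s["position"]);print(p,s["contact_force"],s["wrist_torque"])
# dark inner/outer walls: find darker band of rear wall & side walls; report edges along rows/cols
h=cv2.cvtColor(c["frame"],cv2.COLOR_RGB2HSV).astype(int)
for v in (60,80,100,120): print(v,[(u,int(h[v,u,2])) for u in range(170,360,5)])
print([(v,int(h[v,225,2]),int(h[v,300,2])) for v in range(90,190,4)])
E
```

```text
[0.49249477 0.17982747 0.09081543] [ 0.06687612 -0.4621057   1.69896262] [-0.02159962 -0.02167448 -0.04809781]
60 [(170, 226), (175, 223), (180, 110), (185, 55), (190, 54), (195, 54), (200, 141), (205, 226), (210, 229), (215, 234), (220, 233), (225, 233), (230, 232), (235, 233), (240, 233), (245, 232), (250, 233), (255, 233), (260, 233), (265, 231), (270, 233), (275, 232), (280, 233), (285, 232), (290, 230), (295, 233), (300, 233), (305, 234), (310, 232), (315, 228), (320, 233), (325, 226), (330, 61), (335, 61), (340, 58), (345, 117), (350, 216), (355, 214)]
80 [(170, 225), (175, 229), (180, 85), (185, 55), (190, 55), (195, 55), (200, 206), (205, 229), (210, 232), (215, 237), (220, 236), (225, 233), (230, 234), (235, 234), (240, 233), (245, 233), (250, 233), (255, 234), (260, 233), (265, 233), (270, 233), (275, 233), (280, 234), (285, 233), (290, 152), (295, 219), (300, 140), (305, 139), (310, 141), (315, 136), (320, 139), (325, 132), (330, 56), (335, 55), (340, 55), (345, 83), (350, 216), (355, 212)]
100 [(170, 231), (175, 229), (180, 85), (185, 55), (190, 56), (195, 56), (200, 113)
[... 541 characters left out ...]
40, 137), (245, 132), (250, 134), (255, 135), (260, 138), (265, 134), (270, 138), (275, 138), (280, 140), (285, 136), (290, 135), (295, 138), (300, 140), (305, 138), (310, 140), (315, 137), (320, 139), (325, 135), (330, 53), (335, 55), (340, 57), (345, 67), (350, 126), (355, 155)]
[(90, 235, 142), (94, 236, 140), (98, 236, 141), (102, 236, 141), (106, 201, 141), (110, 136, 141), (114, 135, 140), (118, 133, 141), (122, 134, 140), (126, 133, 139), (130, 69, 80), (134, 125, 125), (138, 92, 93), (142, 110, 111), (146, 126, 129), (150, 158, 129), (154, 179, 129), (158, 178, 127), (162, 135, 126), (166, 132, 115), (170, 130, 179), (174, 130, 180), (178, 131, 119), (182, 133, 122), (186, 135, 131)]
```

It is resting level, at the pan centre by estimate. Release and retreat.

Emit:
drive_tool:
  moves: [0, 0, 0, 0, 0.815, 0, 0, 0, 0, 0.8, 0, 0, 0, 0, 0.7, 0, 0, 0, 0, 0.3, 0, 0, 0, 0, 0, 0, 0, 0, 0, 0, 0, 0, -0.06, 0, 0, 0, 0, -0.14, 0, 0]

```text
time_s: 25.1
position: [0.4915, 0.1802, 0.1608]
tool_rot: [-3.138, 0.0, 1.787]
contact_force: [0.1, -0.5, 0.3]
opening: 0.0858
gripper_force: 0.0
```

Emit:
drive_tool:
  moves: [-0.05, 0, -0.08, 0, 0, -0.14, 0, -0.16, 0, 0, -0.23, 0, -0.2, 0, 0, -0.3, 0, -0.2, 0, 0, -0.3, 0, -0.2, 0, 0]

```text
time_s: 25.6
position: [0.5258, 0.0281, 0.2624]
tool_rot: [3.14, 0.002, 1.779]
contact_force: [-0.0, 0.5, -0.5]
opening: 0.0852
gripper_force: 0.0
```

```bash
python3 - <<'E'
from h import *
import os
s=sense();print(s["time_s"],s["position"],s["opening"])
a=read_camera("scene");b=read_camera("side")
# compare handle tip and scoop corners with the start pictures: saved originals at 800x600
for n,c,box in (("scene",a,(285,155,365,215)),("side",b,(150,220,230,300))):
    o=cv2.resize(cv2.imread(f"pics/{n}0.png"),(512,384),interpolation=cv2.INTER_AREA)
    for nm,i in (("old",o),("new",np.ascontiguousarray(c["frame"][:,:,::-1]))):
        h=cv2.cvtColor(i,cv2.COLOR_BGR2HSV);u0,v0,u1,v1=box;k=h[v0:v1,u0:u1]
        m=((k[...,2]<125)&(k[...,1]>100)&((k[...,0]<15))).astype(np.uint8);N,l,S,C=cv2.connectedComponentsWithStats(m)
        print(n,nm,[(S[j].tolist(),np.round(C[j]+[u0,v0],1).tolist()) for j in 1+np.argsort(-S[1:,4])[:2]])
        d=((k[...,2]<110)&(k[...,1]<70)).astype(np.uint8);N,l,S,C=cv2.connectedComponentsWithStats(d);print("  dark",[(S[j].tolist(),np.round(C[j]+[u0,v0],1).tolist()) for j in 1+np.argsort(-S[1:,4])[:3]])
# stones in the crock: coloured pixels inside the mouth
h=cv2.cvtColor(a["frame"],cv2.COLOR_RGB2HSV)[210:242,150:196].astype(int);i=np.argwhere(h[...,1]>120);print("scene coloured",len(i),(i.mean(0)+[210,150]) if len(i) else 0, np.bincount(h[...,0][h[...,1]>120])[:25])
E
```

```text
25.6 [0.52576152 0.02810903 0.26240222] 0.0851810572206723
scene old [([14, 30, 16, 10, 73], [306.4, 189.5])]
  dark [([24, 27, 37, 15, 192], [327.6, 189.8]), ([24, 15, 25, 10, 111], [320.2, 174.3]), ([19, 37, 14, 22, 59], [310.7, 202.4])]
scene new [([15, 30, 17, 11, 73], [307.6, 190.3]), ([51, 54, 1, 1, 1], [336.0, 209.0])]
  dark [([24, 28, 39, 15, 201], [328.8, 190.5]), ([24, 15, 26, 16, 144], [320.3, 175.5]), ([20, 39, 14, 20, 64], [311.4, 203.5])]
side old [([2, 19, 18, 17, 185], [160.6, 247.1]), ([52, 5, 11, 12, 53], [207.1, 230.4])]
  dark [([21, 18, 38, 34, 242], [193.7, 249.8]), ([46, 56, 24, 22, 217], [207.0, 286.2])]
side new [([2, 18, 19, 18, 194], [160.6, 247.1]), ([50, 3, 13, 14, 80], [206.2, 228.8])]
  dark [([19, 17, 39, 38, 280], [191.5, 249.8]), ([45, 56, 25, 22, 225], [206.9, 286.3])]
scene coloured 159 [220.16981132 167.8490566 ] [ 0  0  0  0  0  0  0  0 10 11  5  0  0  0  1 17 25  9 25 56]
```

```bash
python3 -c "
from bench import *
print(close_job())"
```

```text
the job is handed in; nothing more can be done
None
```

I've handed the job in, and it looked complete: the lid is flat on the mat, the stones were tipped into the crock (two seen on its floor, the ochre one hidden under the lip), and the scoop is back level near the pan's middle, handle to the same side. It took about 26 of the 72 s; the first tip measured only about 36°, so I repeated it with the empty scoop at about 45°, and no verdict came back.

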